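Press the eye mount's corner to the scale mark

ROBOT

A 7-joint arm with a two-finger parallel gripper is mounted at the origin on the work surface. World frame = base frame: x ahead of the robot, y to its left, z up, the work surface at z = 0. Lengths are in m, angles in rad, forces in N, time in s.
With the tool pointing down it reaches from about 0.35 to 0.9 m from the base axis. Payload 8.1 kg.
Tool frame: the origin (TCP) lies midway between the tips of the shut fingers; the grasp point (between the pads) lies arm.hold_point_z behind it (arm.hold_point_z is the distance from the TCP to the grasp point, in m); z points along the fingers, x is the direction in which the jaws open and shut, and the axes are right-handed (so a half turn about z gives the same grasp; the last joint's range is limited). The gripper opens to 92 mm and grips with 3 to 60 N. Pads are 19 mm wide; open, the fingers measure 130 mm over their backs; the gripper's body (75 mm by 190 mm) begins 47 mm behind the grasp point.
Start: joints at [-1.307, 0.434, 0.025, 1.573, -0.012, 1.134, -0.075], TCP at [0.224, 0.583, 0.227] pointing down, gripper open.
Joint ranges: [-2.62, 2.62], [-0.44, 2.09], [-1.27, 1.32], [0.08, 2.57], [-1.32, 4.46], [0.12, 2], [-2.74, 2.74]. Speed limits (rad/s): [2.22, 2.22, 3.01, 3.01, 3.14, 3.14, 3.14].

INTERFACE

Orientations are given as a rotation vector (axis times angle).
In Python, from cell import arm gives the robot as it stands.
- The arm moves only by the shell command python3 -m pendant 'ROWS' [FORCE]. ROWS is JSON, a list of rows, each an object with "dp": the shift along the tool's x, y, z in m, a list of three; "rotation": the turn, a rotation vector about the tool's x, y, z in rad, a list of three; "fingers": the closure, from -1 (fully open) to 1 (shut). In form: [{"dp": [x, y, z], "rotation": [rx, ry, rz], "fingers": fingers}, ...]. A call has 1 to 20 rows; each row is the pose to reach, as a shift and turn from the pose measured when the call began, along the tool's axes at that moment; what a row does not reach only later rows make up. A row lasts 1/8 s, in which the tool goes at most 62.5 mm and 10.7 degrees, less where a joint would pass 70% of its speed; a pose out of reach is approached as far as the arm can. A call with a gripper value outside its range is refused whole. The fingers move at their own pace and stop on an object; FORCE is the grip in N (left out, the last holds). Time passes only in rows, so rows that repeat a pose let the fingers close. It gives the time, the measured TCP pose, the force and the opening at its end, in the units of the state.
- arm.observe(): the state, without advancing time (a new reading comes with each control period).
- arm.get_image(name): name is "scene" or "top" or "wrist"; returns the picture (420x560x3 uint8, blue, green, red); there is no depth.
- arm.camera_params(name): a dict with "camera_matrix" (3x3 intrinsics, pixels), "rvec" (rotation vector, rad) and "tvec" (3), from world to camera coordinates, as OpenCV has them. Camera axes: x right, y down, z forward; pixel columns grow to the right and rows downward; lengths in m; the calibration is good to about 2 mm. A picture is of the moment at which its call begins: read the wrist's pose just before it. camera_params takes no time and is no camera call; for the wrist camera it gives the pose at the moment of the call.
- arm.sign_off(): hands the job in, once; it reports no verdict.
The state is a dict: "clock": time; "joints": joint angles; "dq": joint speeds; "joint_efforts": joint torques, N m; "position": TCP position; "ee_rot": TCP orientation; "force": force on the tool from outside, world axes, zero at the start; "ft_torque": the same for the moment, N m; "width": opening from 0.0 (shut) to 1.0 (fully open).
Only numpy, scipy, OpenCV 4.12 (cv2) and the standard library are available. Lean on these libraries where they do the work, as an engineer would, in place of code of your own. Each camera call takes 0.05 s, during which the arm holds its last target.

TASK

Check the spring of the robot-eye mount, the tilt mount that carries the white ball: with the fingertips press the round pad on its plate's corner down until its pointer is level with the dark clip on its own scale, without pushing well past it, keep it there for about a second, then let go so that the plate springs back level. Do not touch the white ball, leave the mount with the square camera alone, and do not move or pick up anything lying on the table.

Things in the scene. Friction and masses are not known exactly. Their poses are not given: they have to be found in the camera images.
- eye_mount: Black base of the tilt mount whose plate carries the white ball: 110 (x) x 170 (y) x 12 mm, screwed to the table, does not move. Origin: centre of the underside. Axes: z up; the press pad is near its +x +y corner, the pointer and the upright white scale are at its -y end, and the scale's printed face looks along +x.
- eye_tilt (a joint): Grey plate 84 (x) x 160 (y) x 6 mm tilting on a level hinge along its mount's x axis, 60 mm above the table, which is the plate's underside at rest; it carries the white ball. Value in rad: 0 = level, at rest against its stop, growing as the pad corner is pressed down, up to 0.36 at the far stop. It is pushed back by a spring: on the pad about 2.5 N starts it and about 5 to 7 N holds it at the mark.
- eye_pad_top (a point): Centre of the top face of the black round rubber press pad, 24 mm across and 6 mm high (flat top 18 mm across), on the corner of the plate that carries the ball. In the mount's frame at rest it is 30 mm along +x and 66 mm along +y from the origin, 72 mm above the table. It goes down with the plate: 66 mm from the hinge axis, 8 to 15 mm down at the mark. Space above it is free.
- eye_pointer (a point): Tip of the thin dark steel pointer (4 mm thick) that sticks out of the ball's plate at the -y end, 145 mm from the hinge axis, 62 mm above the table at rest. It RISES as the pad is pressed down, about 2.2 mm for each mm of the pad.
- eye_mark (a point): The mark: middle of the inner end of the dark steel clip (24 mm long, 10 mm high, 12 mm deep) fixed on the outer edge of the white scale of the mount with the ball. It stands at the height that the pointer tip must reach, 17 to 33 mm above the tip's height at rest; does not move. The pointer tip passes 8 mm in front of it (+x) and 1 to 6 mm to the inside (+y). Its z axis is up.
- eye_head (a point): Centre of the white ball, 40 mm across, on an 8 mm high black seat in the middle of the plate; 90 mm above the table, top at 110 mm. To be left untouched.
- cam_mount: Black base of the tilt mount whose plate carries the square camera: 110 (x) x 170 (y) x 12 mm, screwed to the table, does not move. Origin: centre of the underside. Axes: z up; the press pad is near its +x +y corner, the pointer and the upright white scale are at its -y end, and the scale's printed face looks along +x. To be left alone.
- cam_tilt (a joint): Grey plate 84 (x) x 160 (y) x 6 mm tilting on a level hinge along its mount's x axis, 60 mm above the table, which is the plate's underside at rest; it carries a black square camera (30 x 44 x 36 mm high). 0 = level, at rest. Same spring as the other; not to be pressed.
- mouse: Loose black computer mouse, 105 x 60 x 32 mm high. Origin: centre of its underside. Bystander.
- jar: Loose small clear jar with white cap, 48 mm across, 55 mm high. Origin: centre of its underside. Bystander.
- driver: Loose screwdriver with black handle lying on the table. Bystander.

How it is judged:
On the way, in this order (a step that is already met when the one before it is completed fails the run):
1. the fingers press the pad and hold the pointer tip within 6 mm of the clip's height (z of eye_pointer in the frame of eye_mark between -0.006 and 0.006 m and contact force between eye_press_pad and the fingers above 1 N), for 0.6 s.
2. the pad is let go and the plate is back level (value of joint eye_tilt below 0.025 rad and contact force between eye_press_pad and the arm below 0.1 N and contact force between eye_press_pad and the fingers below 0.1 N), for 0.2 s.
At the end, for the whole second after the job is handed in: both plates are back level (within 0.025 rad) and at rest, the pad is released, and mouse, jar and screwdriver are within 20 mm of where they started (value of joint each of eye_tilt, cam_tilt below 0.025 rad and velocity of joint eye_tilt between -0.05 and 0.05 rad/s and distance of each of mouse, jar, driver from where it was at the start of the episode below 0.02 m); the robot touches nothing.
It fails at once if the pointer is pushed more than 12 mm past the clip's height (z of eye_pointer in the frame of eye_mark above 0.012 m).
It fails at once if the white ball is touched (contact force between eye_ball and the fingers above 0.5 N or contact force between eye_ball and the arm above 0.5 N).
It fails at once if the camera's mount is touched or pressed (value of joint cam_tilt above 0.03 rad or contact force between cam_mount and the fingers above 1 N or contact force between cam_mount and the arm above 1 N).
It fails at once if a bystander is moved more than 20 mm or lifted (distance of any of mouse, jar, driver from where it was at the start of the episode above 0.02 m or height (world z) of any of mouse, jar, driver above 0.03 m).
It also fails if it takes over 48 s, if anything falls off the work surface, if the arm or the gripper's body presses on something with over 40 N, if the wrist force passes 120 N, or if a joint passes its speed limit or range.

## Working session

There is one attempt and no reset: what is moved stays moved. The work goes in short steps, Python scripts to look and compute and a shell command to move; the robot and the scene stay as the last step left them, time stands still between calls to the robot, and variables do not carry over. Pictures are saved under pics/ and viewed, and the job is handed in when it is done.

```bash
ls; mkdir -p pics; python3 - <<'E'
from cell import arm
import cv2
print(arm.observe(), arm.hold_point_z)
for n in("scene","top","wrist"):
    cv2.imwrite(f"pics/{n}0.png",arm.get_image(n)); print(n,arm.camera_params(n))
E
```

```text
pics
{'clock': 0.0, 'joints': array([-1.30660155,  0.43521234,  0.02495106,  1.57406672, -0.01160727,
        1.13400592, -0.07512837]), 'dq': array([-7.32537587e-04,  4.06967482e-04, -2.62498317e-05,  1.16627026e-03,
       -1.87968074e-03,  6.52803550e-04, -1.44851352e-03]), 'joint_efforts': array([-4.67650116e-04, -6.67862034e+01,  9.84622948e-01, -3.14454782e+01,
       -6.05442119e-02,  4.31448966e-02,  1.67554613e-04]), 'position': array([0.22399994, 0.58294499, 0.22596308]), 'ee_rot': array([ 2.58858097e+00,  1.77840276e+00, -1.88531084e-03]), 'force': array([-0.11429999, -0.61763028, -0.31647976]), 'ft_torque': array([ 0.04680271, -0.05746452, -0.0298131 ]), 'width': 1.0032963387389136} 0.0188
scene {'camera_matrix': array([[465.09579891,   0.        , 274.43401464],
       [  0.        , 465.09579891, 206.08666675],
       [  0.        ,   0.        ,   1.        ]]), 'rvec': array([ 0.77384866,  2.58751636, -1.09048001]), 'tvec': array([ 0.54620763, -0.17313621,  1.26623565])}
top {'camera_matrix': array([[497.47597492,   0.        , 278.31903827],
       [  0.        , 497.47597492, 206.91650131],
       [  0.        ,   0.        ,   1.        ]]), 'rvec': array([ 2.11178404, -2.10284653,  0.2368949 ]), 'tvec': array([-0.03739753,  0.63023334,  1.07643898])}
wrist {'camera_matrix': array([[370.75063952,   0.        , 274.73514429],
       [  0.        , 370.75063952, 219.78841353],
       [  0.        ,   0.        ,   1.        ]]), 'rvec': array([-2.39178471, -1.6414712 , -0.23055374]), 'tvec': array([-0.62320287, -0.03616943,  0.39092285])}
```

View pics/scene0.png

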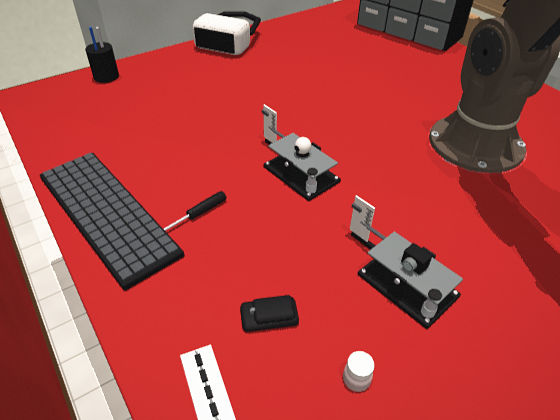

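View pics/top0.png

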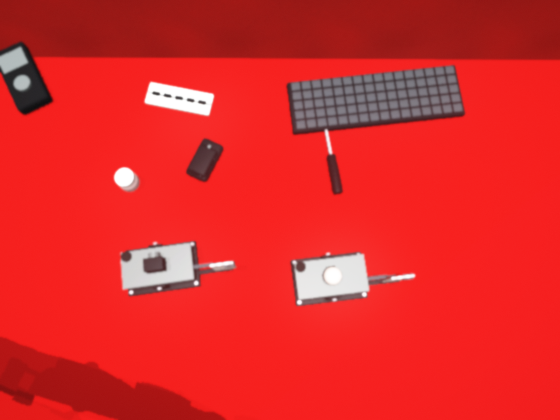

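View pics/wrist0.png

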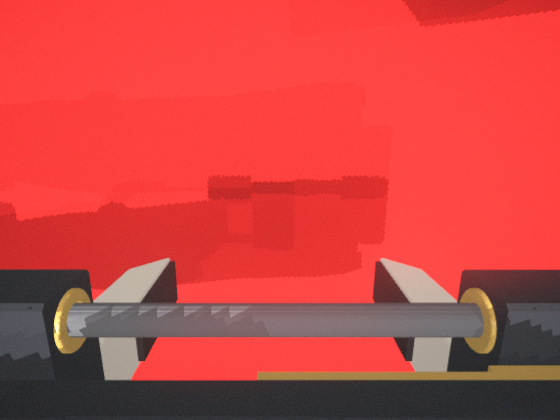

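Top view: eye mount has its ball at about (333,276) and its pad at (300,267). The camera mount is at (158,267), the jar (126,180), the mouse (205,160) and the driver (333,165). Next I measure the pad, ball and pointer by mask and ray.

```bash
cat > h.py <<'E'
import numpy as np, cv2
from cell import arm
def ray(p,uv):
    K,R,t=p["camera_matrix"],cv2.Rodrigues(p["rvec"])[0],np.array(p["tvec"]).ravel()
    d=R.T@np.linalg.inv(K)@np.array([uv[0],uv[1],1.]); return -R.T@t,d
def onz(p,uv,z):
    o,d=ray(p,uv); return o+d*(z-o[2])/d[2]
def proj(p,X):
    return cv2.projectPoints(np.array(X,float).reshape(-1,3),p["rvec"],p["tvec"],p["camera_matrix"],None)[0].reshape(-1,2)
E
python3 - <<'E'
from h import *
p=arm.camera_params("top"); im=cv2.imread("pics/top0.png")
g=im.min(2); 
def blobs(m,off,z,lo=10):
    n,l,s,c=cv2.connectedComponentsWithStats(m.astype(np.uint8))
    for i in range(1,n):
        if s[i,4]>=lo: 
            uv=c[i]+off; print(s[i],uv.round(1),onz(p,uv,z).round(4))
x0,y0,x1,y1=285,245,420,312
sub=im[y0:y1,x0:x1].astype(int)
print("ball/white");blobs((sub.min(2)>225),(x0,y0),.09)
print("black");blobs(sub.max(2)<70,(x0,y0),.072,8)
print("grey");m=(sub.min(2)>130);blobs(m,(x0,y0),.066,20)
n,l,s,c=cv2.connectedComponentsWithStats(m.astype(np.uint8));i=1+s[1:,4].argmax()
ys,xs=np.where(l==i);r=cv2.minAreaRect(np.stack([xs+x0,ys+y0],1).astype(np.float32));print(r)
for q in cv2.boxPoints(r):print(q,onz(p,q,.066).round(4))
cv2.imwrite("pics/topc.png",cv2.resize(im[y0:y1,x0:x1],None,fx=5.5,fy=5.5,interpolation=cv2.INTER_CUBIC))
s=cv2.imread("pics/scene0.png")[95:205,250:350];cv2.imwrite("pics/scc.png",cv2.resize(s,None,fx=5.4,fy=5.4,interpolation=cv2.INTER_CUBIC))
E
```

```text
ball/white
[  12   12   70   41 2048] [332.2 277.5] [ 0.4678 -0.1534  0.09  ]
[107  30  22   5  55] [402.3 276.6] [ 0.4703 -0.3075  0.09  ]
[13 55  3  4 10] [299.  301.8] [ 0.4151 -0.0803  0.09  ]
black
grey
[  10    8   89   52 2752] [332.5 277.3] [ 0.4702 -0.1567  0.066 ]
[ 7 15  5  6 21] [294.2 262.3] [ 0.5033 -0.0711  0.066 ]
[102  29  28   7 122] [401.4 276.9] [ 0.4716 -0.3114  0.066 ]
((338.4154052734375, 277.3230895996094), (43.66022491455078, 88.80886840820312), 82.87498474121094)
[291.64618 261.16925] [ 0.5059 -0.0653  0.066 ]
[379.76923 250.15387] [ 0.5318 -0.2653  0.066 ]
[385.18463 293.47693] [ 0.4348 -0.2734  0.066 ]
[297.06158 304.4923 ] [ 0.41   -0.0771  0.066 ]
```

View pics/topc.png

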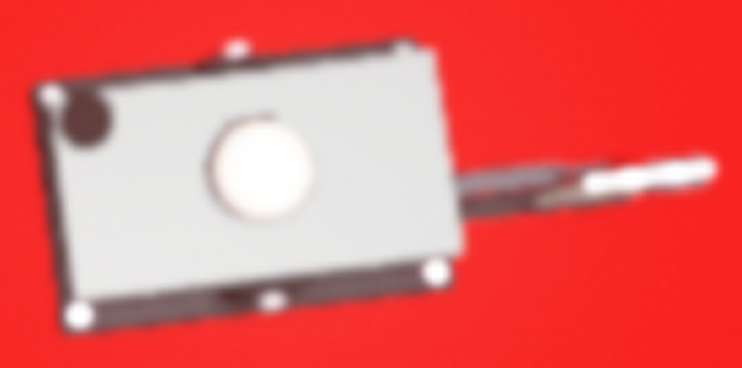

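View pics/scc.png

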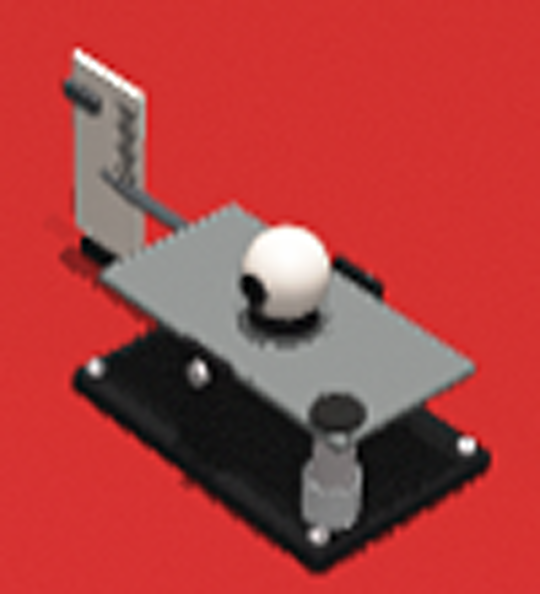

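```bash
python3 - <<'E'
from h import *
pt=arm.camera_params("top"); ps=arm.camera_params("scene")
T=lambda x,y:((x+.5)/5.5-.5+285,(y+.5)/5.5-.5+245)
S=lambda x,y:((x+.5)/5.4-.5+250,(y+.5)/5.4-.5+95)
pad=onz(pt,T(86,120),.072); ball=onz(pt,T(262,167),.09)
print("pad",pad,"scene",onz(ps,S(337,413),.072)); print("ball",ball,"scene",onz(ps,S(287,273),.09))
im=cv2.imread("pics/top0.png")
# yaw: mount frame vector ball->pad = (30,66)
v=(pad-ball)[:2]; yaw=np.arctan2(v[1],v[0])-np.arctan2(66,30); print(np.linalg.norm(v),np.degrees(yaw))
# plate edges corners yaw: left edge
a=onz(pt,T(52,88),.066);b=onz(pt,T(75,297),.066);print("left edge",np.linalg.norm(a-b),np.degrees(np.arctan2(*(a-b)[1::-1])))
a=onz(pt,T(463,254),.066);print("bottom edge",np.linalg.norm(a-b),np.degrees(np.arctan2((b-a)[1],(b-a)[0]))-90)
y=yaw
c=ball[:2]
R=np.array([[np.cos(y),-np.sin(y)],[np.sin(y),np.cos(y)]])
# vertical plane through the pointer: local y=-145; ray intersect with plane local y
def onplane(uv,ly):
    o,d=ray(ps,uv); n=R[:,1]; s=(ly-(o[:2]-c)@n)/(d[:2]@n); X=o+s*d; return np.r_[R.T@(X[:2]-c),X[2]]
print("tip local",onplane(S(102,175),-.145)); 
for ly in(-.146,-.151):print("clip in",onplane(S(100,102),ly))
E
```

```text
pad [ 0.49357763 -0.08428022  0.072     ] scene [ 0.50015924 -0.07852103  0.072     ]
ball [ 0.47332816 -0.15357515  0.09      ] scene [ 0.47506681 -0.15067982  0.09      ]
0.07219299679762994 8.154451061176614
left edge 0.08484829717218066 6.100780336499721
bottom edge 0.15836667529395418 6.440109870073513
tip local [-0.01842761 -0.145       0.05570107]
clip in [-0.01823951 -0.146       0.09662562]
clip in [-0.02256614 -0.151       0.09234088]
```

```bash
python3 - <<'E'
from h import *
o=arm.observe(); R=cv2.Rodrigues(o["ee_rot"])[0]; print(R.round(3))
p=arm.camera_params("wrist");Rc=cv2.Rodrigues(p["rvec"])[0];C=-Rc.T@p["tvec"]
print("cam in tool",(R.T@(C-o["position"])).round(4),"axes in tool (cols)\n",(R.T@Rc.T).round(3))
# desired: tool y toward ... options yaw
y=np.radians(6.5)
for name,tx in(("x=+mx",y),("x=-mx",y+np.pi),):
    cur=np.arctan2(R[1,0],R[0,0]); d=np.degrees((tx-cur+np.pi)%(2*np.pi)-np.pi); print(name,"world turn deg",d, "tool y =",(np.sin(tx),-np.cos(tx)))
X=np.array([.496,-.082,.16]); print("shift tool",R.T@(X-o["position"]))
E
```

```text
[[ 0.359  0.933 -0.   ]
 [ 0.933 -0.359 -0.001]
 [-0.001  0.    -1.   ]]
cam in tool [-0.0012 -0.0727 -0.1589] axes in tool (cols)
 [[ 1.    -0.001 -0.   ]
 [ 0.001  0.961  0.277]
 [-0.    -0.277  0.961]]
x=+mx world turn deg -62.481115193601724 tool y = (np.float64(0.11320321376790672), np.float64(-0.9935718556765875))
x=-mx world turn deg 117.51888480639828 tool y = (np.float64(-0.11320321376790664), np.float64(0.9935718556765875))
shift tool [-0.52318587  0.49238971  0.06680902]
```

```bash
cat >> h.py <<'E'
from scipy.spatial.transform import Rotation as Ro
def target(P,tilt,yaw=6.5,roll=0):
    "rows' dp and rotation to TCP P, tool x along mount x, tilted about tool x"
    o=arm.observe(); R=Ro.from_rotvec(o["ee_rot"]); y=np.radians(yaw)
    B=Ro.from_matrix(np.array([[np.cos(y),np.sin(y),0],[np.sin(y),-np.cos(y),0],[0,0,-1]]).astype(float))
    T=B*Ro.from_euler("x",tilt,degrees=True)*Ro.from_euler("y",roll,degrees=True)
    print("dp",R.inv().apply(np.array(P)-o["position"]).round(4),"rot",(R.inv()*T).as_rotvec().round(3))
def tcp_for_cam(C,tilt,yaw=6.5):
    y=np.radians(yaw);B=Ro.from_matrix(np.array([[np.cos(y),np.sin(y),0],[np.sin(y),-np.cos(y),0],[0,0,-1]]))
    T=B*Ro.from_euler("x",tilt,degrees=True); return np.array(C)-T.apply([-.0012,-.0727,-.1589])
E
python3 - <<'E'
from h import *
P=tcp_for_cam([.51,-.14,.32],-20);print(P);target(P,-20)
E
```

```text
[ 0.52507809 -0.26173832  0.19554771]
dp [-0.6806  0.584   0.0315] rot [-0.313 -0.189  1.079]
```

```bash
python3 -m pendant '[{"dp":[-0.06,0.05,0],"rotation":[0,0,0.1],"fingers":1},{"dp":[-0.10,0.09,0],"rotation":[0,0,0.25],"fingers":1},{"dp":[-0.15,0.13,0],"rotation":[0,0,0.4],"fingers":1},{"dp":[-0.20,0.17,0],"rotation":[0,0,0.55],"fingers":1},{"dp":[-0.25,0.21,0],"rotation":[0,0,0.7],"fingers":1},{"dp":[-0.30,0.25,0],"rotation":[-0.05,-0.03,0.85],"fingers":1},{"dp":[-0.35,0.295,0],"rotation":[-0.1,-0.06,1.0],"fingers":1},{"dp":[-0.40,0.34,0.01],"rotation":[-0.2,-0.12,1.08],"fingers":1},{"dp":[-0.45,0.38,0.01],"rotation":[-0.313,-0.189,1.079],"fingers":1},{"dp":[-0.50,0.425,0.02],"rotation":[-0.313,-0.189,1.079],"fingers":1},{"dp":[-0.55,0.47,0.02],"rotation":[-0.313,-0.189,1.079],"fingers":1},{"dp":[-0.60,0.51,0.03],"rotation":[-0.313,-0.189,1.079],"fingers":1},{"dp":[-0.64,0.55,0.03],"rotation":[-0.313,-0.189,1.079],"fingers":1},{"dp":[-0.68,0.584,0.03],"rotation":[-0.313,-0.189,1.079],"fingers":1},{"dp":[-0.68,0.584,0.03],"rotation":[-0.313,-0.189,1.079],"fingers":1},{"dp":[-0.68,0.584,0.03],"rotation":[-0.313,-0.189,1.079],"fingers":1},{"dp":[-0.68,0.584,0.03],"rotation":[-0.313,-0.189,1.079],"fingers":1}]' 10; python3 - <<'E'
from h import *
import pickle
p=arm.camera_params("wrist");im=arm.get_image("wrist");cv2.imwrite("pics/w1.png",im);pickle.dump(p,open("w1.pkl","wb"))
print(arm.observe()["joints"].round(2))
E
```

```text
clock: 2.28
position: [0.525, -0.2601, 0.1966]
ee_rot: [2.789, 0.16, 0.027]
force: [-0.2, -0.2, 0.1]
width: 0.005
[-0.29  0.36  0.6   1.91  0.17  0.8   0.26]
```

View pics/w1.png

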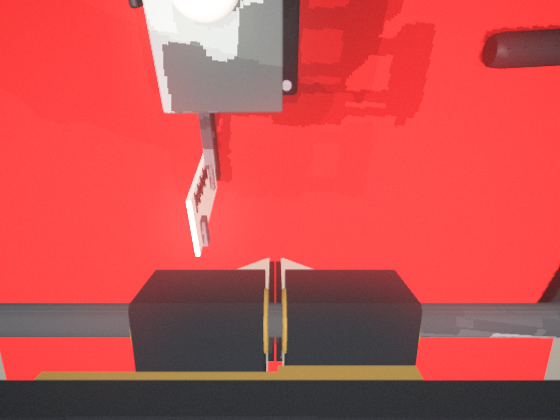

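Wrist view: the scale is seen from above, with the pointer tip near (212,185) and the clip near (203,235). I need a more oblique view of its printed face, so I'll go to the +x side with some roll.

```bash
python3 - <<'E'
from h import *
y=np.radians(6.5);B=Ro.from_matrix(np.array([[np.cos(y),np.sin(y),0],[np.sin(y),-np.cos(y),0],[0,0,-1]]))
T=B*Ro.from_euler("y",-32,degrees=True)
P=np.array([.61,-.235,.28])-T.apply([-.0012,-.0727,-.1589]);print(P);target(P,0,roll=-32)
print(arm.observe()["position"])
E
```

```text
[ 0.5355781  -0.31664965  0.14460925]
dp [0.0038 0.0365 0.0687] rot [ 0.339 -0.553 -0.095]
[ 0.52515961 -0.25970999  0.1966845 ]
```

```bash
python3 -m pendant '[{"dp":[0.01,0.01,0.01],"rotation":[0.09,-0.14,-0.02],"fingers":1},{"dp":[0.01,0.02,0.03],"rotation":[0.17,-0.28,-0.05],"fingers":1},{"dp":[0.005,0.03,0.05],"rotation":[0.25,-0.42,-0.07],"fingers":1},{"dp":[0.004,0.036,0.068],"rotation":[0.339,-0.553,-0.095],"fingers":1},{"dp":[0.004,0.036,0.068],"rotation":[0.339,-0.553,-0.095],"fingers":1},{"dp":[0.004,0.036,0.068],"rotation":[0.339,-0.553,-0.095],"fingers":1}]'; python3 - <<'E'
from h import *
import pickle
p=arm.camera_params("wrist");im=arm.get_image("wrist");cv2.imwrite("pics/w2.png",im);pickle.dump(p,open("w2.pkl","wb"))
print(arm.observe()["joints"].round(2))
E
```

```text
clock: 3.08
position: [0.5362, -0.3149, 0.1453]
ee_rot: [2.984, 0.171, -0.853]
force: [-0.1, 0.2, 0.8]
width: 0.005
[ 0.06  0.85  0.49  1.26 -0.06  1.57  0.62]
```

View pics/w2.png

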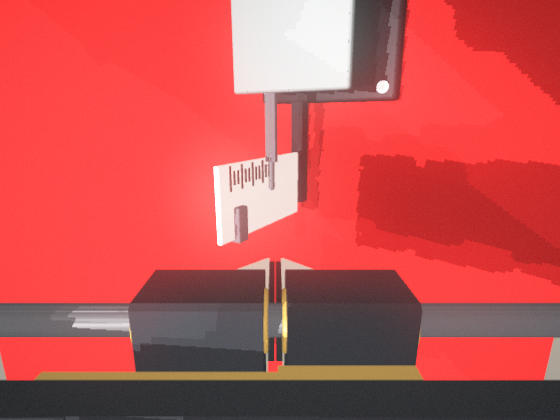

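Now the scale face is clear: the pointer tip is near (272,188) and the clip spans about (235–247, 206–242). I'll zoom in on both views.

```bash
python3 - <<'E'
import cv2
a=cv2.imread("pics/w2.png")[140:260,200:320];cv2.imwrite("pics/w2c.png",cv2.resize(a,None,fx=5,fy=5,interpolation=cv2.INTER_CUBIC))
a=cv2.imread("pics/w1.png")[140:260,160:280];cv2.imwrite("pics/w1c.png",cv2.resize(a,None,fx=5,fy=5,interpolation=cv2.INTER_CUBIC))
E
```

```text
(no output)
```

View pics/w2c.png

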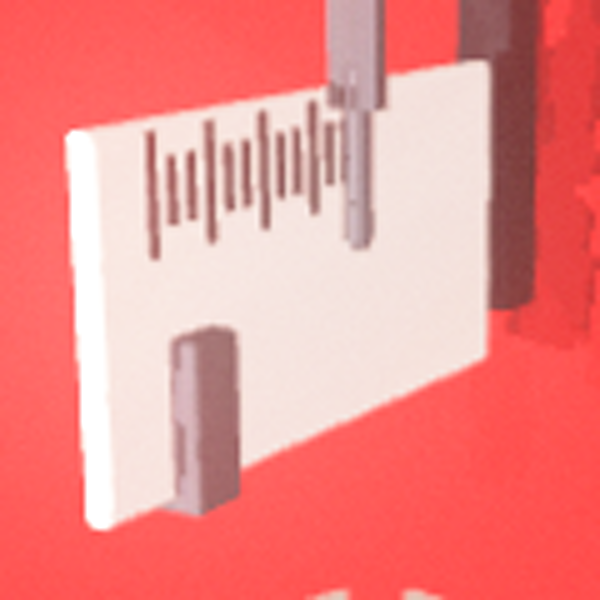

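View pics/w1c.png

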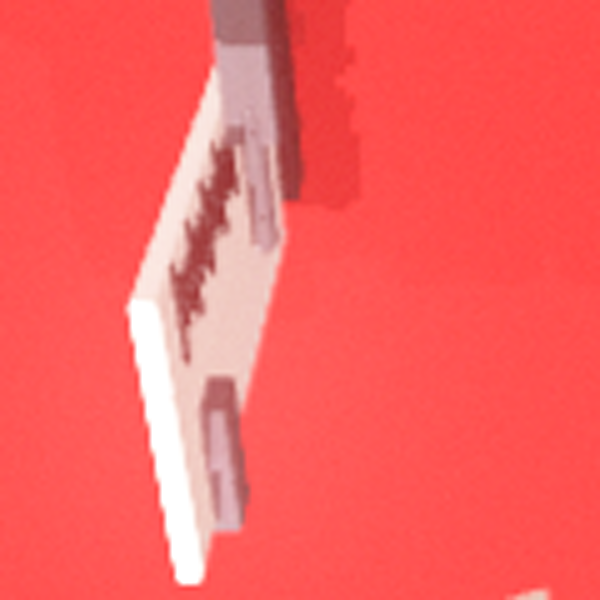

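```bash
python3 - <<'E'
from h import *
import pickle
p1,p2=[pickle.load(open(f"w{i}.pkl","rb")) for i in(1,2)]
W1=lambda x,y:((x+.5)/5-.5+160,(y+.5)/5-.5+140)
W2=lambda x,y:((x+.5)/5-.5+200,(y+.5)/5-.5+140)
def tri(a,b):
    P=[]
    for p in(p1,p2):P.append(p["camera_matrix"]@np.c_[cv2.Rodrigues(p["rvec"])[0],p["tvec"]])
    X=cv2.triangulatePoints(P[0],P[1],np.array(a,float),np.array(b,float)).ravel();X=X[:3]/X[3]
    print(X.round(4),"reproj err",(proj(p1,X)-a).round(1),(proj(p2,X)-b).round(1));return X
y=np.radians(6.5);mx=np.array([np.cos(y),np.sin(y),0]);my=np.array([-np.sin(y),np.cos(y),0])
t=tri(W1(265,243),W2(360,243));m=tri(W1(220,391),W2(205,333));sc=tri(W1(130,300),W2(72,135)) 
print("tip-mark local",mx@(t-m),my@(t-m),t[2]-m[2]); 
# tip ray at z=.062, then clip front face centre on plane x_tip-2mm, mark centre on x_tip-8
for p,tip,fr,mk in((p2,W2(360,243),W2(222,330),W2(205,333)),(p1,W1(265,243),None,W1(220,391))):
    T=onz(p,tip,.062);print("tip",T)
    for uv,dx in((fr,.002),(mk,.008)):
        if uv is None: continue
        o,d=ray(p,uv);s=(mx@T-dx-mx@o)/(mx@d);X=o+s*d;print(dx,"dz",(X-T)[2],"dy",my@(X-T))
print("ball",[mx@(t-[.474,-.152,.09]),my@(t-[.474,-.152,.09])])
E
```

```text
[ 0.4796 -0.2998  0.0613] reproj err [[ 0.1 -0.1]] [[-0.1  0.1]]
[ 0.4772 -0.3067  0.0937] reproj err [[-0.1  0.1]] [[ 0.1 -0.1]]
[ 0.4677 -0.2805  0.1104] reproj err [[-0.   0.1]] [[ 0.1 -0.1]]
tip-mark local 0.003153119883280896 0.006580072498181461 -0.03240697010605636
tip [ 0.48010089 -0.29956546  0.062     ]
0.002 dz 0.030369904527627944 dy -0.006538373533989831
0.008 dz 0.026128732386892617 dy -0.008622255557779743
tip [ 0.47966116 -0.29948788  0.062     ]
0.008 dz 0.011230831349034243 dy -0.021508881567439474
ball [np.float64(-0.011159086079513787), np.float64(-0.14753336382642843)]
```

```bash
python3 - <<'E'
from h import *
import pickle
p1,p2=[pickle.load(open(f"w{i}.pkl","rb")) for i in(1,2)]
y=np.radians(6.5);mx=np.array([np.cos(y),np.sin(y),0]);my=np.array([-np.sin(y),np.cos(y),0])
T=np.array([.480,-.2995,.062])
for dz in(.027,.030,.033):
  for dy in (.005,):
    M=T-.008*mx-dy*my+[0,0,dz]
    c=[M+.006*mx+[0,0,.005],M+.006*mx-[0,0,.005],M+.002*mx+[0,0,.005],M+.006*mx-.024*my+[0,0,.005],M+.006*mx-.024*my-[0,0,.005]]
    print(dz,"w2",((proj(p2,c)-[200,140]+.5)*5).round().tolist(),"w1",((proj(p1,c)-[160,140]+.5)*5).round().tolist())
E
```

```text
0.027 w2 [[214.0, 321.0], [259.0, 306.0], [189.0, 317.0], [219.0, 497.0], [262.0, 477.0]] w1 [[229.0, 383.0], [239.0, 346.0], [202.0, 383.0], [246.0, 507.0], [255.0, 468.0]]
0.03 w2 [[200.0, 326.0], [246.0, 310.0], [175.0, 322.0], [205.0, 504.0], [250.0, 483.0]] w1 [[226.0, 395.0], [236.0, 357.0], [199.0, 395.0], [243.0, 519.0], [252.0, 480.0]]
0.033 w2 [[186.0, 330.0], [232.0, 315.0], [161.0, 326.0], [191.0, 510.0], [236.0, 489.0]] w1 [[223.0, 407.0], [233.0, 368.0], [196.0, 407.0], [240.0, 532.0], [249.0, 491.0]]
```

```bash
python3 - <<'E'
from h import *
target([.5,-.15,.19],0)
o=arm.observe();R=Ro.from_rotvec(o["ee_rot"]);print("up 6cm",R.inv().apply([0,0,.06]).round(3))
E
```

```text
dp [-0.0377 -0.1678 -0.028 ] rot [0.002 0.555 0.001]
up 6cm [-0.032  0.    -0.051]
```

```bash
python3 -m pendant '[{"dp":[-0.03,0,-0.05],"rotation":[0,0.1,0],"fingers":1},{"dp":[-0.035,-0.04,-0.055],"rotation":[0,0.25,0],"fingers":1},{"dp":[-0.038,-0.09,-0.05],"rotation":[0,0.4,0],"fingers":1},{"dp":[-0.038,-0.14,-0.035],"rotation":[0,0.555,0],"fingers":1},{"dp":[-0.038,-0.168,-0.028],"rotation":[0.002,0.555,0],"fingers":1},{"dp":[-0.038,-0.168,-0.028],"rotation":[0.002,0.555,0],"fingers":1},{"dp":[-0.038,-0.168,-0.028],"rotation":[0.002,0.555,0],"fingers":1}]'; python3 - <<'E'
from h import *
import pickle
p=arm.camera_params("wrist");im=arm.get_image("wrist");cv2.imwrite("pics/w3.png",im);pickle.dump(p,open("w3.pkl","wb"))
E
```

```text
clock: 4.0
position: [0.5006, -0.1498, 0.1923]
ee_rot: [3.136, 0.181, 0.007]
force: [0.1, -0.1, -0.1]
width: 0.004
```

View pics/w3.png

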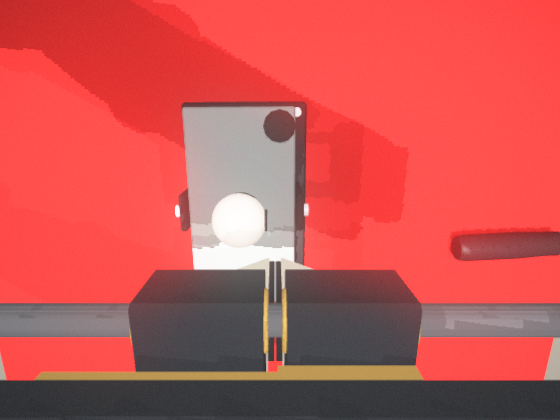

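The pad is clear at about (279,125), with the ball at (239,220). I'll fit the pad and the plate edge direction.

```bash
python3 - <<'E'
from h import *
import pickle
p=pickle.load(open("w3.pkl","rb"));im=cv2.imread("pics/w3.png")
m=(im[105:145,258:297].max(2)<60).astype(np.uint8)
m=cv2.morphologyEx(m,cv2.MORPH_OPEN,np.ones((7,7)))
n,l,s,c=cv2.connectedComponentsWithStats(m)
i=1+s[1:,4].argmax();print(s[i],c[i]+[258,105]);
for uv in(c[i]+[258,105],(279,125)):print("pad",onz(p,uv,.072).round(4), onz(p,uv,.069).round(4))
print("width mm",(np.linalg.norm(onz(p,(264,125),.07)-onz(p,(295,125),.07))))
b=onz(p,(238.5,220),.09);print("ball",b)
a,q=onz(p,(184,107),.066),onz(p,(193,265),.066);v=a-q;print("plate left edge yaw",np.degrees(np.arctan2(v[1],v[0]))-90)
target([.496,-.082,.10],0)
E
```

```text
Traceback (most recent call last):
ValueError: attempt to get argmax of an empty sequence
```

```bash
python3 - <<'E'
from h import *
import pickle
p=pickle.load(open("w3.pkl","rb"));im=cv2.imread("pics/w3.png")
print(im[125,258:312:3].tolist())
m=(im[105:145,258:297].max(2)<100).astype(np.uint8)
m=cv2.morphologyEx(m,cv2.MORPH_OPEN,cv2.getStructuringElement(2,(9,9)))
n,l,s,c=cv2.connectedComponentsWithStats(m);print(s,c+[258,105])
for uv in((279,125),):print("pad",onz(p,uv,.072).round(4), onz(p,uv,.069).round(4))
print("width mm",(np.linalg.norm(onz(p,(264,125),.07)-onz(p,(295,125),.07))))
b=onz(p,(238.5,220),.09);print("ball",b)
a,q=onz(p,(184,107),.066),onz(p,(193,265),.066);v=a-q;print("plate left edge yaw",np.degrees(np.arctan2(v[1],v[0]))-90)
target([.496,-.082,.10],0)
E
```

```text
[[172, 171, 180], [172, 171, 179], [73, 76, 105], [75, 78, 107], [74, 74, 108], [75, 74, 111], [74, 74, 111], [74, 75, 113], [74, 76, 115], [70, 70, 114], [75, 74, 121], [71, 73, 119], [69, 68, 121], [71, 68, 125], [69, 66, 125], [71, 70, 129], [58, 57, 190], [60, 62, 235]]
[[   0    0   39   40 1560]] [[277.  124.5]]
pad [ 0.498  -0.0854  0.072 ] [ 0.498  -0.0855  0.069 ]
width mm 0.022790973207470457
ball [ 0.47600598 -0.15529925  0.09      ]
plate left edge yaw 6.074458558073729
dp [ 0.0029 -0.0686  0.0918] rot [ 0.001 -0.004  0.001]
```

Pad is at about (0.4975, −0.0845), in agreement with the top view (2–3 mm) and a width of 23 mm against 24. Moving above it, down to z ≈ 0.10.

```bash
python3 -m pendant '[{"dp":[0.004,-0.04,0],"rotation":[0,0,0],"fingers":1},{"dp":[0.0045,-0.066,0.01],"rotation":[0,0,0],"fingers":1},{"dp":[0.0045,-0.066,0.05],"rotation":[0,0,0],"fingers":1},{"dp":[0.0045,-0.066,0.09],"rotation":[0,0,0],"fingers":1},{"dp":[0.0045,-0.066,0.09],"rotation":[0,0,0],"fingers":1},{"dp":[0.0045,-0.066,0.09],"rotation":[0,0,0],"fingers":1}]'; python3 - <<'E'
from h import *
cv2.imwrite("pics/w4.png",arm.get_image("wrist"))
im=arm.get_image("scene");cv2.imwrite("pics/s1.png",cv2.resize(im[60:205,230:360],None,fx=4.1,fy=4.1,interpolation=cv2.INTER_CUBIC))
print(arm.observe()["position"],arm.observe()["force"])
E
```

```text
clock: 4.8
position: [0.499, -0.0853, 0.103]
ee_rot: [3.135, 0.178, 0.008]
force: [-0.2, -0.5, 0.3]
width: 0.006
[ 0.49923901 -0.08490578  0.10340595] [0.1768056  0.39422896 0.34554335]
```

View pics/s1.png

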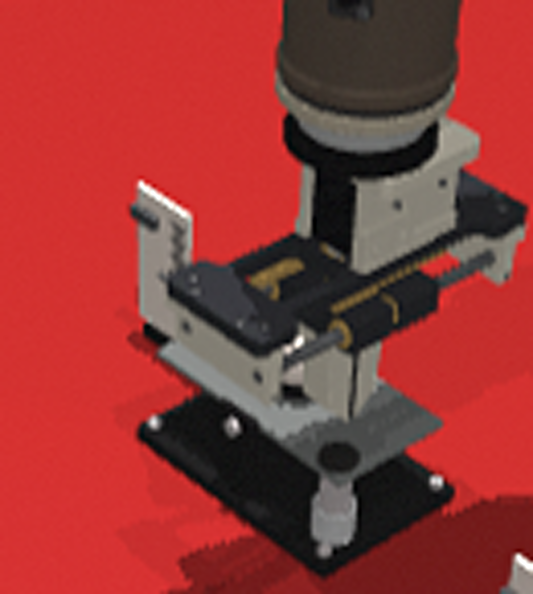

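View pics/w4.png

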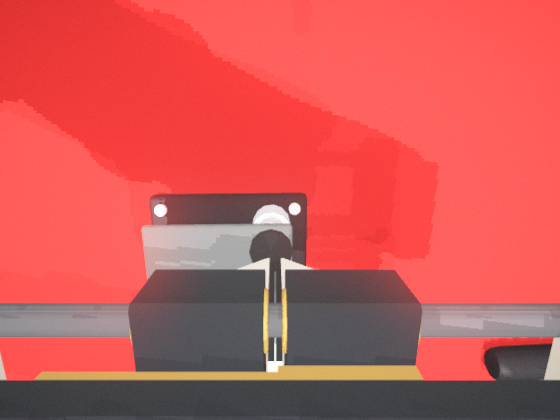

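Scene: the fingers are right above the pad and the gripper body is clear of the ball and scale. The wrist view puts the pad at (271,245), in line with the fingers. I'll check by projection, then go down to contact.

```bash
python3 - <<'E'
from h import *
p=arm.camera_params("wrist");print(proj(p,[.4975,-.0845,.072]),proj(p,arm.observe()["position"]))
E
python3 -m pendant '[{"dp":[0,0,0.015],"rotation":[0,0,0],"fingers":1},{"dp":[0,0,0.026],"rotation":[0,0,0],"fingers":1},{"dp":[0,0,0.026],"rotation":[0,0,0],"fingers":1}]'
python3 -m pendant '[{"dp":[0,0,0.003],"rotation":[0,0,0],"fingers":1},{"dp":[0,0,0.003],"rotation":[0,0,0],"fingers":1}]'
python3 -m pendant '[{"dp":[0,0,0.002],"rotation":[0,0,0],"fingers":1},{"dp":[0,0,0.002],"rotation":[0,0,0],"fingers":1}]'
```

```text
[[269.45011348 250.09794183]] [[272.66316424 275.28265179]]
clock: 5.28
position: [0.4986, -0.0848, 0.0764]
ee_rot: [3.135, 0.178, 0.007]
force: [-0.2, 0.3, -0.3]
width: 0.001
clock: 5.52
position: [0.4984, -0.0848, 0.0732]
ee_rot: [3.135, 0.178, 0.006]
force: [0.2, -0.0, -0.1]
width: 0.008
clock: 5.78
position: [0.4987, -0.0848, 0.0713]
ee_rot: [3.136, 0.179, 0.007]
force: [-0.8, 0.1, 2.6]
width: 0.005
```

Contact at z ≈ 0.0715 with 2.6 N, as expected. Now pressing in stages.

```bash

python3 -m pendant '[{"dp":[0,0,0.003],"rotation":[0,0,0],"fingers":1},{"dp":[0,0,0.006],"rotation":[0,0,0],"fingers":1},{"dp":[0,0,0.008],"rotation":[0,0,0],"fingers":1},{"dp":[0,0,0.008],"rotation":[0,0,0],"fingers":1}]'
python3 - <<'E'
from h import *
im=arm.get_image("scene");cv2.imwrite("pics/s2f.png",im);cv2.imwrite("pics/s2.png",cv2.resize(im[80:170,240:310],None,fx=6.6,fy=6.6,interpolation=cv2.INTER_CUBIC))
E
```

```text
clock: 6.28
position: [0.4987, -0.084, 0.0632]
ee_rot: [3.136, 0.18, 0.007]
force: [-1.1, 3.7, 5.5]
width: 0.004
```

View pics/s2.png

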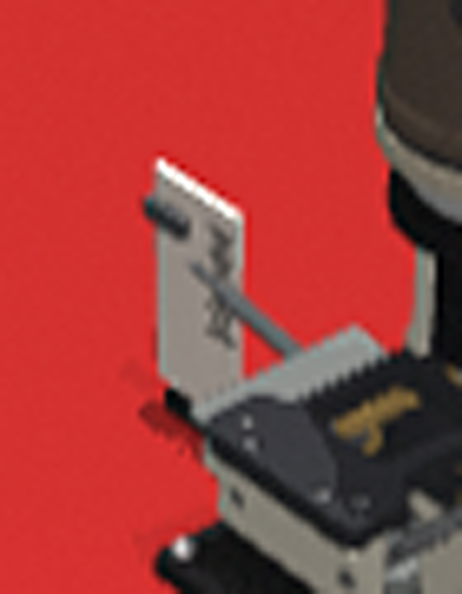

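The pointer tip is in view at crop (195,265), still below the clip's inner end at about (185,226). I'll turn that into heights, calibrating against the rest picture.

```bash
python3 - <<'E'
from h import *
ps=arm.camera_params("scene")
y=np.radians(6.5);mx=np.array([np.cos(y),np.sin(y),0]);my=np.array([-np.sin(y),np.cos(y),0])
S0=lambda x,y:np.array(((x+.5)/5.4-.5+250,(y+.5)/5.4-.5+95))
S2=lambda x,y:np.array(((x+.5)/6.6-.5+240,(y+.5)/6.6-.5+80))
T=np.array([.48,-.2995,.062])
print("rest obs",S0(102,175),"proj",proj(ps,T)); off=S0(102,175)-proj(ps,T)[0]
print("tip now obs",S2(195,265))
for th in np.arange(.1,.26,.02):
    X=T+my*.145*(1-np.cos(th))+[0,0,.145*np.sin(th)]; print(round(th,2),round(X[2]-.062,4),"pad drop",round(66*np.sin(th),1),"inner",round(57*np.sin(th)+12*(1-np.cos(th)),1),(proj(ps,X)+off).round(1))
print("clip obs",S2(186,228),S0(100,102))
for dz in(.027,.03,.033):print(dz,(proj(ps,T-.002*mx-.005*my+[0,0,dz])+off).round(1))
E
```

```text
rest obs [268.48148148 127.        ] proj [[267.11723379 125.54260565]]
tip now obs [269.12121212 119.72727273]
0.1 0.0145 pad drop 6.6 inner 5.8 [[268.6 122.4]]
0.12 0.0174 pad drop 7.9 inner 6.9 [[268.7 121.5]]
0.14 0.0202 pad drop 9.2 inner 8.1 [[268.8 120.7]]
0.16 0.0231 pad drop 10.5 inner 9.2 [[268.9 119.8]]
0.18 0.026 pad drop 11.8 inner 10.4 [[269.  118.9]]
0.2 0.0288 pad drop 13.1 inner 11.6 [[269.1 118.1]]
0.22 0.0316 pad drop 14.4 inner 12.7 [[269.3 117.2]]
0.24 0.0345 pad drop 15.7 inner 13.9 [[269.4 116.4]]
clip obs [267.75757576 114.12121212] [268.11111111 113.48148148]
0.027 [[267.8 117.1]]
0.03 [[267.8 116.1]]
0.033 [[267.8 115.1]]
```

```bash

python3 -m pendant '[{"dp":[0,0,0.002],"rotation":[0,0,0],"fingers":1},{"dp":[0,0,0.004],"rotation":[0,0,0],"fingers":1},{"dp":[0,0,0.004],"rotation":[0,0,0],"fingers":1}]'
python3 - <<'E'
from h import *
im=arm.get_image("scene");cv2.imwrite("pics/s3f.png",im);cv2.imwrite("pics/s3.png",cv2.resize(im[95:145,250:310],None,fx=12,fy=12,interpolation=cv2.INTER_CUBIC))
E
```

```text
clock: 6.7
position: [0.4987, -0.0839, 0.0593]
ee_rot: [-3.136, -0.18, -0.007]
force: [-1.7, 3.6, 7.6]
width: 0.008
```

View pics/s3.png

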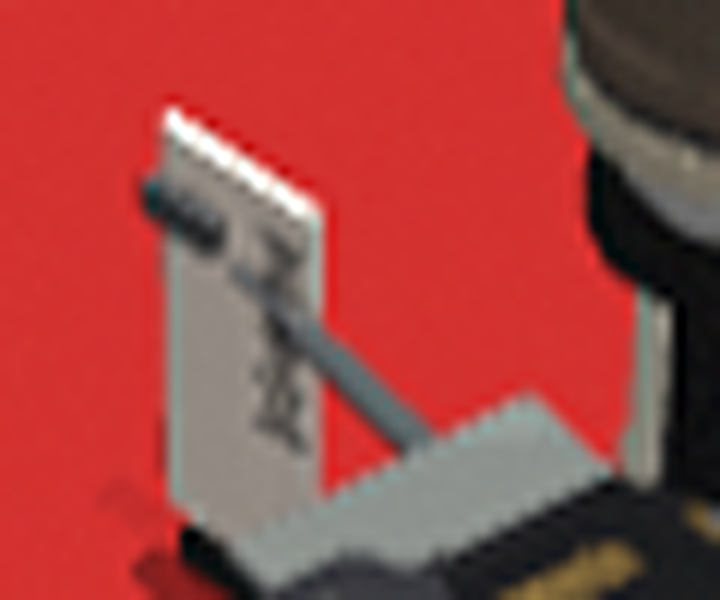

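The pointer now sits next to the clip. Tip rise is about 31–32 mm by both drop and picture. The clip is 30–32 mm up by wrist views, and the scene view suggests slightly more (33 is the stated maximum). I'll press half a millimetre further and hold.

```bash

python3 -m pendant '[{"dp":[0,0,0.0005],"rotation":[0,0,0],"fingers":1},{"dp":[0,0,0.0005],"rotation":[0,0,0],"fingers":1},{"dp":[0,0,0.0005],"rotation":[0,0,0],"fingers":1},{"dp":[0,0,0.0005],"rotation":[0,0,0],"fingers":1},{"dp":[0,0,0.0005],"rotation":[0,0,0],"fingers":1},{"dp":[0,0,0.0005],"rotation":[0,0,0],"fingers":1},{"dp":[0,0,0.0005],"rotation":[0,0,0],"fingers":1},{"dp":[0,0,0.0005],"rotation":[0,0,0],"fingers":1},{"dp":[0,0,0.0005],"rotation":[0,0,0],"fingers":1},{"dp":[0,0,0.0005],"rotation":[0,0,0],"fingers":1}]'
python3 - <<'E'
from h import *
im=arm.get_image("scene");cv2.imwrite("pics/s4.png",cv2.resize(im[95:145,250:310],None,fx=12,fy=12,interpolation=cv2.INTER_CUBIC))
im=arm.get_image("top");cv2.imwrite("pics/t4.png",cv2.resize(im[240:320,285:425],None,fx=5.5,fy=5.5,interpolation=cv2.INTER_CUBIC))
E
```

```text
clock: 8.0
position: [0.4988, -0.0839, 0.0589]
ee_rot: [-3.136, -0.18, -0.007]
force: [-1.8, 2.7, 7.5]
width: 0.011
```

View pics/s4.png

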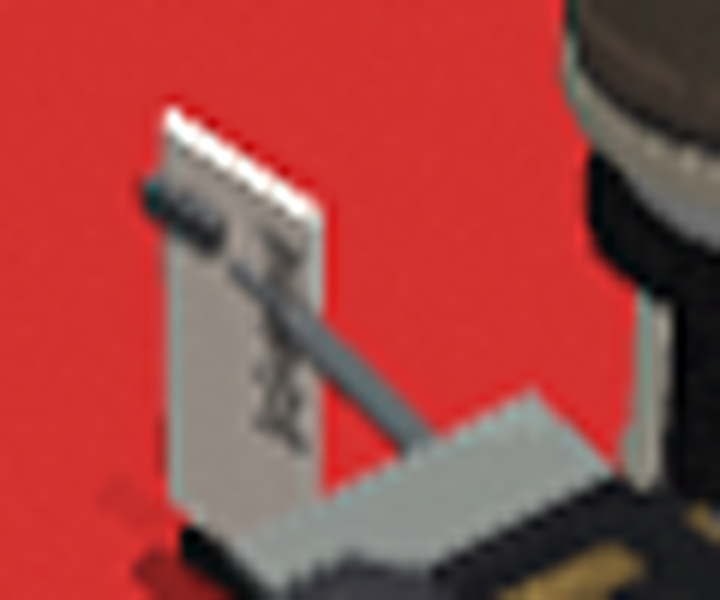

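View pics/t4.png

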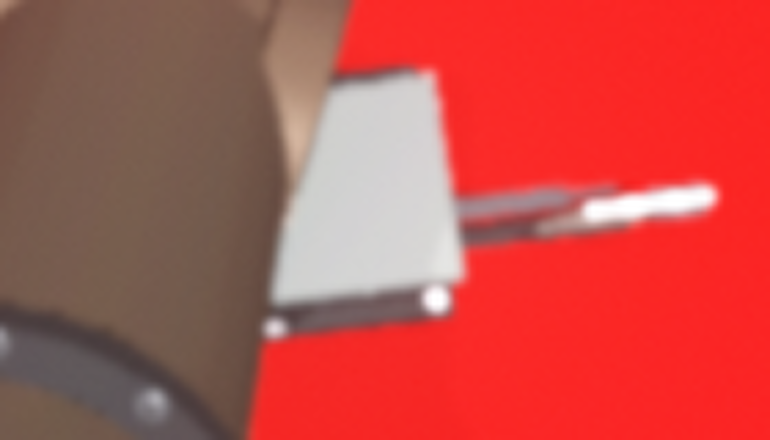

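```bash
python3 - <<'E'
from h import *
ps=arm.camera_params("scene")
y=np.radians(6.5);mx=np.array([np.cos(y),np.sin(y),0]);my=np.array([-np.sin(y),np.cos(y),0])
S=lambda x,y:np.array(((x+.5)/12-.5+250,(y+.5)/12-.5+95))
A=np.array([.4677,-.2805,.1104])
print("scale corner proj",proj(ps,A),"obs",S(318,208))
T=np.array([.48,-.2995,.062]);off=S(318,208)-proj(ps,A)[0]
for o in(off,np.array([1.4,1.46])):
  for nm,uv,X in(("tip",S(233,263),T+my*.0035),("clip front",S(217,236),T-.002*mx-.005*my)):
    # height whose row matches, at fixed xy
    hs=np.arange(.08,.115,.0005);P=np.array([proj(ps,[X[0],X[1],h])[0]+o for h in hs]);i=abs(P[:,1]-uv[1]).argmin();print(nm,hs[i],"col res",P[i,0]-uv[0])
E
```

```text
scale corner proj [[275.20705301 111.53692854]] obs [276.04166667 111.875     ]
tip 0.09250000000000001 col res -0.20595611369265043
clip front 0.09400000000000001 col res -0.37513736411244736
tip 0.09600000000000002 col res 0.35330525025085535
clip front 0.09750000000000002 col res 0.1810648555412513
```

With the same-camera calibration the tip stands 1.5 mm below the clip's middle, and by the wrist measure at most 1–2 mm above. That's well inside 6 mm and has been held over 1 s. Releasing straight up.

```bash

python3 -m pendant '[{"dp":[0,0,-0.004],"rotation":[0,0,0],"fingers":1},{"dp":[0,0,-0.009],"rotation":[0,0,0],"fingers":1},{"dp":[0,0,-0.014],"rotation":[0,0,0],"fingers":1},{"dp":[0,0,-0.03],"rotation":[0,0,0],"fingers":1},{"dp":[0,0,-0.06],"rotation":[0,0,0],"fingers":1},{"dp":[0,0,-0.10],"rotation":[0,0,0],"fingers":1},{"dp":[0,0,-0.12],"rotation":[0,0,0],"fingers":1},{"dp":[0,0,-0.12],"rotation":[0,0,0],"fingers":1},{"dp":[0,0,-0.12],"rotation":[0,0,0],"fingers":1},{"dp":[0,0,-0.12],"rotation":[0,0,0],"fingers":1}]'
python3 - <<'E'
from h import *
im=arm.get_image("scene");cv2.imwrite("pics/s5.png",im);print(arm.observe()["force"])
E
```

```text
clock: 9.35
position: [0.4975, -0.0839, 0.178]
ee_rot: [-3.136, -0.18, -0.004]
force: [0.3, 1.0, -0.3]
width: 0.007
[ 0.12626365 -0.17617958  0.51328081]
```

View pics/s5.png

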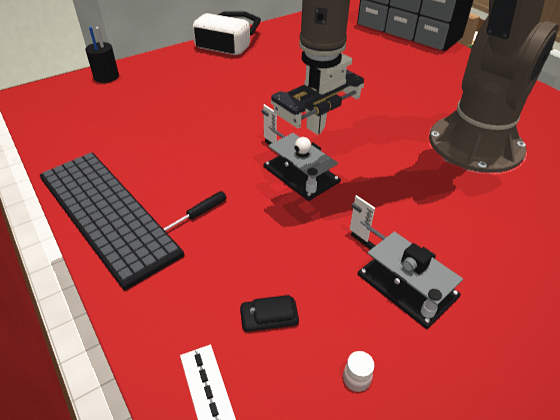

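The plate is level again (pad back at about (312,172), as at the start). The mouse, jar, screwdriver and camera mount are unchanged, and the arm is clear. Handing in.

```bash
python3 - <<'E'
from cell import arm
import cv2,numpy as np
a=cv2.imread("pics/scene0.png").astype(int);b=cv2.imread("pics/s5.png").astype(int)
for n,(x0,y0,x1,y1) in dict(pad=(298,160,342,198),mouse=(235,290,305,335),jar=(340,345,380,395),driver=(160,188,230,235)).items():print(n,abs(a-b)[y0:y1,x0:x1].mean().round(2))
arm.sign_off()
E
```

```text
pad 21.32
mouse 1.16
jar 0.66
driver 1.0
the job is handed in; nothing more can be done
```

I pressed the ball mount's pad with shut fingers in short stages, held it about 1.3 s at the clip's height with about 7.5 N, then let go straight up and handed the job in. The hand-in gives no verdict.

**Pressing height:**
- The scene camera put the pointer tip about 1.5 mm below the clip's middle during the hold.
- The wrist views put the clip 30–32 mm above the tip's rest height, so the tip was level to about 2 mm high. The two disagree by 2–4 mm, both inside the 6 mm limit.
- The 7.5 N is slightly above the 5–7 N you gave for the mark, which suggests the press was not short. Part of it may be friction from the tilted pad.

**After release:**
- By eye, the plate was back level with the pad where it started, and the camera mount looked unchanged. The tool force was down to noise level.
- A pixel comparison with the start picture matched for the mouse, jar and screwdriver.
- The same comparison did not match in the patch around the pad. I put that down to the arm's shadow and did not check it further.

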